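# Latch the console's vent door ajar on its stay

### The arm

A 7-joint arm with a two-finger parallel gripper is mounted at the origin on the work surface. World frame = base frame: x ahead of the robot, y to its left, z up, the work surface at z = 0. Lengths are in m, angles in rad, forces in N, time in s.
With the tool pointing down it reaches from about 0.425 to 0.875 m from the base axis. Payload 8.4 kg.
Tool frame: the origin (TCP) lies on the centre line of the jaws, within the pads' length; the fingertips stand 8 mm ahead of it and the grasp point (between the pads) lies 11 mm behind it; z points along the fingers, y is the line along which they close (so a half turn about z gives the same grasp; the last joint's range is limited). The gripper opens to 85 mm and grips with 20 to 120 N. Pads are 22 mm wide; open, the fingers measure 114 mm over their backs; the gripper's body (76 mm by 85 mm) begins 54 mm behind the grasp point. The pads swing forward as they close: fully open they stand 13 mm farther back than shut.
Start: joints at [-1.386, 0.333, 0.04, 1.465, -0.013, 1.343, -0.059], TCP at [0.182, 0.624, 0.239] pointing down, gripper open.
Joint ranges: [-2.58, 2.58], [-0.38, 2.09], [-1.3, 1.39], [0.25, 2.4], [-1.5, 4.64], [0.08, 2.09], [-2.65, 2.65]. Speed limits (rad/s): [2.22, 2.22, 2.79, 2.79, 3.14, 3.14, 3.14].

### API

Orientations are given as a unit quaternion [x, y, z, w].
In Python, from cell import manip gives the robot as it stands. The module is installed in compiled form; this text tells all that it offers.
- The arm moves only by the shell command python3 -m handwheel 'ROWS'. ROWS is JSON, a list that holds one entry, the list of rows, each a list of 5 numbers: the closure, from 0 (fully open) to 1 (shut), then the shift along the tool's x, y, z in cm, then the turn about the tool's z in degrees. In form: [[[claw, dx, dy, dz, turn], ...]]. A call has 1 to 5 rows; each row shifts and turns the commanded pose from where the row before left it, along the tool's axes as they then stand; what a row does not reach is not made up. A row lasts 1/12 s, in which the tool goes at most 41.7 mm and 7.16 degrees, less where a joint would pass 70% of its speed; a pose out of reach is approached as far as the arm can. A call is refused whole if a number of a shift passes 4.17 or a number of a turn 7.16, either way. A call with a gripper value outside its range is refused whole. The fingers move at their own pace and stop on an object; the grip force is fixed at half the most. Time passes only in rows, so rows that do not move let the fingers close. It gives the time, the measured TCP pose, the force, the opening and the grip force at its end, in the units of the state.
- manip.sense(): the state, without advancing time (a new reading comes with each control period).
- manip.read_camera(name): name is "scene" or "top" or "wrist"; returns the picture (480x640x3 uint8, red, green, blue); there is no depth.
- manip.camera_model(name): a dict with "mtx" (3x3 intrinsics, pixels), "camera_from_world" (4x4, takes a point from world to camera coordinates); the wrist camera has in their place "tool_from_camera" (4x4, takes a point from camera to tool coordinates, whose origin is the TCP and whose axes are the flange's). Camera axes: x right, y up, looking along -z (the intrinsics and any distortion apply to the point x, -y, -z); pixel columns grow to the right and rows downward; lengths in m; the calibration is good to about 2 mm. A picture is of the moment at which its call begins: read the wrist's pose just before it. camera_model takes no time and is no camera call.
- manip.sign_off(): hands the job in; it is judged then, once.
The state is a dict: "time_s": time; "joints": joint angles; "joint_velocities": joint speeds; "tau": joint torques, N m; "eef_pos": TCP position; "tool_rot": TCP orientation; "contact_force": force on the tool from outside, world axes, zero at the start; "ft_torque": the same for the moment, N m; "width": opening from 0.0 (shut) to 1.0 (fully open); "grip_force": force on a finger pad.
Only numpy, scipy, OpenCV 4.12 (cv2) and the standard library are available. Lean on these libraries where they do the work, as an engineer would, in place of code of your own. Each camera call takes 0.05 s, during which the arm holds its last target. There are 200 camera calls.

### The job

The vent door of the console unit stands too wide open. Draw it in and drop the middle hole of its stay bar (the one ringed in yellow) over the brass peg on top of the unit, so that the bar lies fully down and holds the door ajar, then let go and move away. Leave the things standing about where they are, and do not knock against the steel guard rail above the stay.

Things in the scene. Friction and masses are not known exactly. Their poses are not given: they have to be found in the camera images.
- unit: Fixed beige console unit, 195 x 280 x 110 mm (x, y, z). Origin at the centre of its underside, on the table; its x axis points from the front (the face with the door) to the back, z up. In its frame the vertical door hinge axis is at (-105, +120) mm, the middle of the peg's slot at (-60, +10) mm; the top face is 110 mm up.
- peg_slot (a point): Middle of the 30 mm slot (along the unit's x axis) in which the brass peg is clamped fast, at the height of the peg's top (126 mm above the table). The peg is 10 mm thick, 16 mm high, its top edge bevelled 1.5 mm; it stands anywhere up to 9 mm before or behind this point along the slot (exactly on it across the slot): look or feel for it. Axes as the unit's.
- guard_rail: Fixed steel bar above the unit, 24 mm thick, 274 mm long along the unit's y axis, on two 20 mm posts 125 mm either side. Origin: middle of the bar, 248 mm above the table, 22 mm behind the unit's origin. It runs over where the stay's grip ends up, leaving no room there for a gripper pointing straight down: come in leaning from the front, 30 to 45 degrees from vertical.
- door_hinge (a point): Point on the vertical hinge axis of the door, level with the unit's top (110 mm up). Axes as the unit's.
- door (a joint): Opening angle a of the door, rad: 0 shut, up to 1.3. 200 mm wide, 100 mm high, hinged at the unit's left (+y); the free end swings out to the front (-x). It stays where it is left (friction 0.1 N m). The stay's swivel is on its top edge: in the unit's frame at hinge + 130 mm * (-sin a, -cos a). Hole 1, 2 or 3 on the peg: a is about 0.32, 0.50, 0.70 (peg in mid-slot).
- stay_swivel (a joint): Turn of the stay about its vertical swivel on the door, in rad, counter-clockwise from above. The stay points along the direction (swivel value minus door angle) from the unit's x axis, counter-clockwise.
- stay (a joint): Lift of the stay about a level axis at its swivel, 118 mm above the table; 0 = lying level (a stop holds it there, with the bar 5 mm above the unit's top), up to 0.7 rad. It falls back by its own weight, about 0.18 kg.
- stay_grip (a point): Centre of the black grip at the stay's free end: 50 mm long (along the stay), 14 mm wide, 35 mm high; 165 mm from the swivel axis and 14.5 mm above the lift axis (132.5 mm above the table when the stay lies level; it reaches from 115 to 150 mm). x along the stay, away from the swivel; y across; z up. The steel bar is 26 mm wide, 6 mm thick and ends 142 mm from the swivel.
- hole1 (a point): Centre of the stay's hole nearest to the swivel, 85 mm from the swivel axis. All holes are 12.5 mm wide and go through the 6 mm bar; the points lie half-way through it.
- hole2 (a point): Centre of the stay's middle hole, ringed in yellow: the hole to use. 107 mm from the swivel axis.
- hole3 (a point): Centre of the stay's outer hole, 129 mm from the swivel axis.
- carton: Bystander: paper carton, 50 x 70 x 45 mm, standing on the rear right of the unit's top. Origin at the centre of its underside.
- paper_roll: Bystander: white paper roll standing on the table to the left, 104 mm wide, 110 mm high. Origin at the centre of its underside.
- mouse: Bystander: black computer mouse on the table to the right, 108 x 62 x 34 mm. Origin at the centre of its underside.
- spray_bottle: Bystander: white bottle with a blue cap on the table to the right, 60 mm wide, 150 mm high. Origin at the centre of its underside.

How it is judged:
By the outcome, as a careful person would: the job done as asked, in the order asked, and still so for the second after the job is handed in, with the robot touching nothing.
It also fails if it takes over 45 s, if anything falls off the work surface, if the arm or the gripper's body presses on something with over 40 N, if the wrist force passes 120 N, or if a joint passes its speed limit or range.

## Working session

There is one attempt and no reset: what is moved stays moved. The work goes in short steps, Python scripts to look and compute and a shell command to move; the robot and the scene stay as the last step left them, time stands still between calls to the robot, and variables do not carry over. Pictures are saved under pics/ and viewed, at most 10 in all, crops included, and the job is handed in when it is done.

```bash
mkdir -p pics
python3 - <<'E'
from cell import manip
import cv2,json
s=manip.sense();print(s)
for n in("scene","top","wrist"):
    print(n,manip.camera_model(n))
for n in("scene","top"):
    cv2.imwrite(f"pics/{n}0.png",cv2.cvtColor(manip.read_camera(n),cv2.COLOR_RGB2BGR))
E
```

```text
{'time_s': 0.0, 'joints': array([-1.38619799,  0.33388046,  0.03983968,  1.46624908, -0.01337899,
        1.34326332, -0.05846773]), 'joint_velocities': array([-3.89582006e-04, -8.92185690e-04,  1.48962377e-03,  8.39620708e-04,
        1.59312569e-03, -1.34704453e-03, -8.23537437e-05]), 'tau': array([ 2.45394403e-06, -6.58554125e+01,  1.36567991e+00, -4.05558300e+01,
        1.68292044e-02,  1.28236230e-02, -1.09489608e-05]), 'eef_pos': array([0.18189705, 0.62359247, 0.23845131]), 'tool_rot': array([ 1.41397501e-01,  9.89952604e-01, -7.65625906e-04, -5.22862465e-05]), 'contact_force': array([ 0.12491275,  1.1763138 , -0.22031574]), 'ft_torque': array([ 0.00290522, -0.02659933,  0.04849835]), 'grip_force': 0.0, 'width': 0.9978903079919653}
scene {'mtx': array([[563.0500636 ,   0.        , 316.30476576],
       [  0.        , 563.0500636 , 237.79761653],
       [  0.        ,   0.        ,   1.        ]]), 'camera_from_world': array([[-0.79091078,  0.61190371, -0.00582912,  0.45388169],
       [-0.43078521, -0.5499917 ,  0.7154951 ,  0.13272785],
       [ 0.43460814,  0.56840388,  0.69
[... 349 characters left out ...]
6355,  0.01766311,  0.10066527, -0.61599195],
       [-0.10086729,  0.01094362,  0.9948397 , -1.09726574],
       [ 0.        ,  0.        ,  0.        ,  1.        ]])}
wrist {'mtx': array([[369.50509473,   0.        , 318.80413791],
       [  0.        , 369.50509473, 236.05047179],
       [  0.        ,   0.        ,   1.        ]]), 'tool_from_camera': array([[-1.03630945e-03,  9.65268132e-01,  2.61259181e-01,
         6.60974701e-02],
       [ 9.99998934e-01,  7.31568074e-04,  1.26368380e-03,
        -1.73515782e-04],
       [ 1.02866482e-03,  2.61260212e-01, -9.65267861e-01,
        -1.33192604e-01],
       [ 0.00000000e+00,  0.00000000e+00,  0.00000000e+00,
         1.00000000e+00]])}
```

View pics/scene0.png

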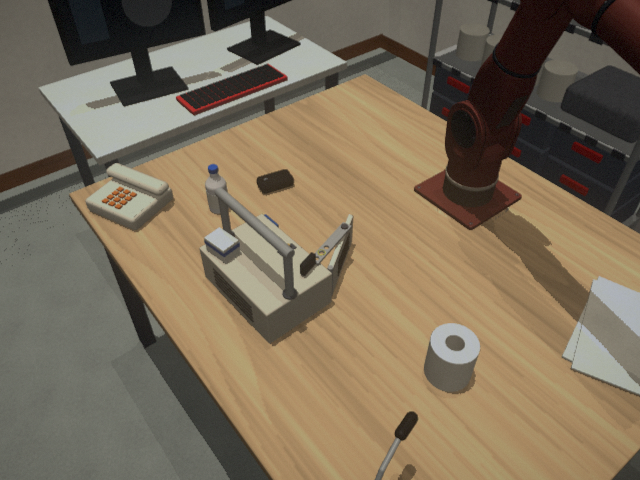

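View pics/top0.png

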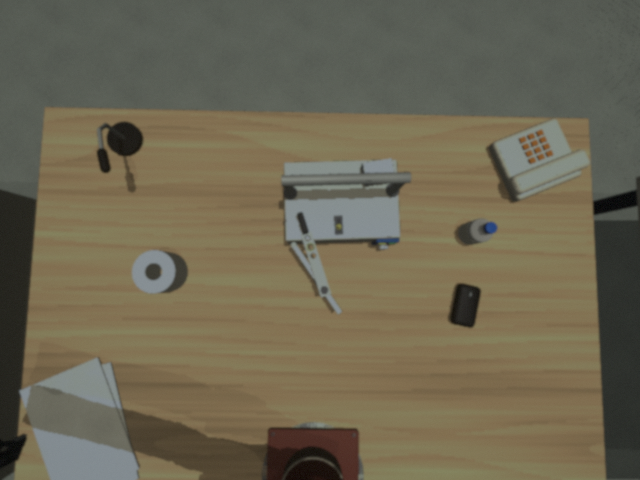

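The scene view shows the unit at about (265,275), with the stay's black grip at (308,263) and the rail from (225,195) to (290,290). The top view shows the unit's corners near (285,162) and (399,241), the peg near (338,226), the swivel near (323,290) and the grip near (303,222). I'll enlarge both.

Run:
```python
import cv2,numpy as np
a=cv2.imread("pics/top0.png")[150:320,275:415]; b=cv2.imread("pics/scene0.png")[180:350,190:370]
a=cv2.resize(a,None,fx=3.5,fy=3.5,interpolation=cv2.INTER_CUBIC);b=cv2.resize(b,None,fx=1.7,fy=3.5,interpolation=cv2.INTER_CUBIC) if 0 else cv2.resize(b,(396,374))
a=np.clip(a*1.3,0,255).astype(np.uint8)
o=np.zeros((600,800,3),np.uint8);a=a[:600,:400];o[:a.shape[0],:a.shape[1]]=a; 
b=cv2.resize(cv2.imread("pics/scene0.png")[210:310,260:366],(310*1,292)) ;o[:292,490:800]=np.clip(b*1.4,0,255).astype(np.uint8)
a=np.clip(cv2.resize(cv2.imread("pics/top0.png")[150:320,275:415],None,fx=3.5,fy=3.5,interpolation=cv2.INTER_CUBIC)*1.3,0,255)
o[:595,:490]=a
cv2.imwrite("pics/crop0.png",o)
```

```text
(no output)
```

View pics/crop0.png

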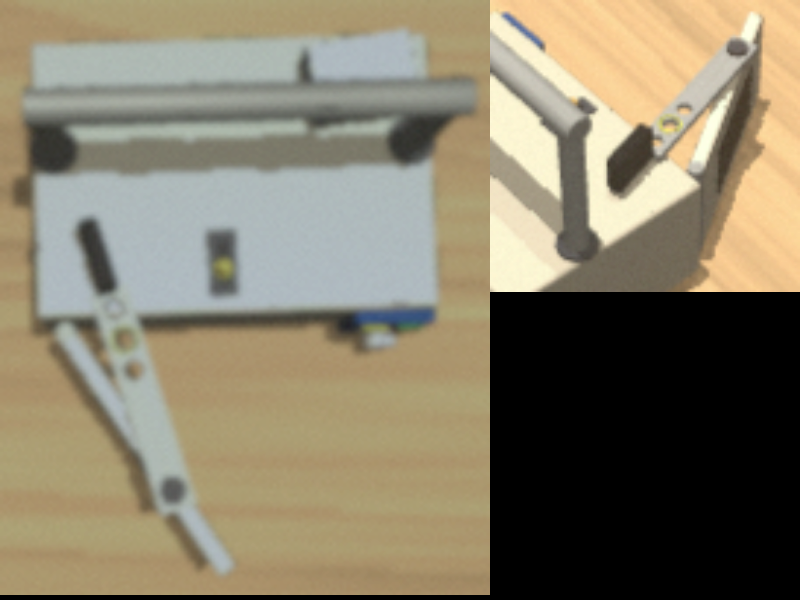

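The crop shows the peg at (339,226) in the top image, the swivel at (324.4,290), ringed hole 2 at (310.7,246.9), and the grip from about (300,213) to (305,233). In the scene image the swivel is at (344.8,225.8), hole 2 at (321.5,252.5), and the peg is hidden behind the rail.

```bash
cat > h.py <<'E'
import numpy as np,cv2
from cell import manip
from scipy.spatial.transform import Rotation as R
def cam(n,st=None):
    m=manip.camera_model(n);K=m["mtx"]
    if n=="wrist":
        T=np.eye(4);T[:3,:3]=R.from_quat(st["tool_rot"]).as_matrix();T[:3,3]=st["eef_pos"]
        W=T@m["tool_from_camera"]
    else: W=np.linalg.inv(m["camera_from_world"])
    return K,W
def ray(c,p):
    K,W=c;d=np.linalg.inv(K)@[p[0],p[1],1];d=W[:3,:3]@(d*[1,-1,-1]);return W[:3,3],d/np.linalg.norm(d)
def onz(c,p,z):
    o,d=ray(c,p);return o+d*(z-o[2])/d[2]
def tri(*cp):
    A=0;b=0;L=[]
    for c,p in cp:
        o,d=ray(c,p);M=np.eye(3)-np.outer(d,d);A=A+M;b=b+M@o;L.append((o,d))
    x=np.linalg.solve(A,b);return x,[np.linalg.norm(np.cross(x-o,d)) for o,d in L]
def proj(c,X):
    K,W=c;q=np.linalg.inv(W)@np.r_[X,1];q=q[:3]*[1,-1,-1];q=K@q;return q[:2]/q[2]
E
python3 - <<'E'
from h import *
np.set_printoptions(precision=4,suppress=True)
t=cam("top");s=cam("scene")
f=lambda x,y:(275+x/3.5,150+y/3.5)
g=lambda x,y:(260+(x-490)/2.925,210+y/2.92)
print("swivel",tri((t,f(173,490)),(s,g(738,46))))
print("hole2",tri((t,f(125,339)),(s,g(670,124))))
print("hole1",tri((t,f(134,371)),(s,g(685,107))))
C=[onz(t,f(*p),.11) for p in((40,318),(437,308),(33,45),(427,38))];print(C)
fl,fr,bl,br=C
y=fl-fr;print(np.linalg.norm(y),np.linalg.norm(fl-bl));yaw=np.arctan2(y[1],y[0])-np.pi/2
x=(bl-fl);print("yaw",yaw,np.arctan2(x[1],x[0]),np.arctan2(*(br-fr)[1::-1]))
o=sum(C)/4;print("origin",o)
Rm=np.array([[np.cos(yaw),-np.sin(yaw)],[np.sin(yaw),np.cos(yaw)]])
U=lambda X:Rm.T@(X[:2]-o[:2])
print("sw u",U(onz(t,f(173,490),.121)),"h2",U(onz(t,f(125,339),.121)),"peg",U(onz(t,f(223,267),.126)),"slot",U(onz(t,f(222,262),.11)),
 "hinge w",o[:2]+Rm@[-.105,.12])
print("grip ends",onz(t,f(88,222),.15),onz(t,f(105,288),.15),"peg",onz(t,f(223,267),.126))
for nm,zz,p in(("railL",.26,(25,105)),("railR",.26,(475,95))):print(nm,onz(t,f(*p),zz))
E
```

```text
swivel (array([ 0.4687, -0.0186,  0.1249]), [np.float64(0.0007319593990649046), np.float64(0.0007319593990650499)])
hole2 (array([0.57  , 0.0155, 0.1202]), [np.float64(0.0007863826764761248), np.float64(0.0007863826764760012)])
hole1 (array([0.5485, 0.0088, 0.1214]), [np.float64(0.00048545285668725324), np.float64(0.00048545285668730496)])
[array([0.5847, 0.0738, 0.11  ]), array([ 0.5965, -0.2003,  0.11  ]), array([0.7767, 0.0832, 0.11  ]), array([ 0.7872, -0.1938,  0.11  ])]
0.2743997399724537 0.19218552981999373
yaw 0.04276879693130331 0.048902965621978545 0.03399869436819747
origin [ 0.6863 -0.0593  0.11  ]
sw u [-0.2153  0.0494] h2 [-0.1125  0.0792] peg [-0.0654  0.0112] slot [-0.0601  0.0107] hinge w [0.5763 0.0561]
grip ends [0.6464 0.041  0.15  ] [0.6023 0.0289 0.15  ] peg [ 0.6205 -0.0509  0.126 ]
railL [0.7005 0.0772 0.26  ]
railR [ 0.7118 -0.1928  0.26  ]
```

```bash
python3 -m handwheel '[[[0,-3.2,-2.35,-0.5,0],[0,-3.2,-2.35,-0.5,0],[0,-3.2,-2.35,-0.5,0],[0,-3.2,-2.35,-0.5,0],[0,-3.2,-2.35,-0.5,0]]]'
python3 -m handwheel '[[[0,-3.2,-2.35,-1,0],[0,-3.2,-2.35,-1,0],[0,-3.2,-2.35,-1,0],[0,-3.2,-2.35,-1,0],[0,-3.2,-2.35,-1,0]]]'
python3 -m handwheel '[[[0,-2,0,-3,-7],[0,-2,0,-3,-7],[0,-2,0,-3,-7],[0,-2,0,-3,-7],[0,-2,0,-3,-7]]]'
python3 -c "
from cell import manip
s=manip.sense();print(s['joints'],s['time_s'])"
```

```text
time_s: 0.52
eef_pos: [0.3035, 0.4645, 0.2642]
tool_rot: [0.141, 0.99, -0.0, -0.0]
contact_force: [1.1, 0.8, 0.0]
width: 1.001
grip_force: 0.0
time_s: 0.93
eef_pos: [0.4241, 0.3068, 0.3147]
tool_rot: [0.141, 0.99, -0.0, -0.0]
contact_force: [0.6, 0.8, -0.7]
width: 1.002
grip_force: 0.0
time_s: 1.35
eef_pos: [0.5226, 0.304, 0.4659]
tool_rot: [-0.165, 0.986, -0.0, 0.0]
contact_force: [0.4, 0.7, -0.0]
width: 1.004
grip_force: 0.0
[-0.86815234  0.23010217  0.35277972  1.15816973 -0.08032502  1.76622247
  1.36357517] 1.35
```

```bash
python3 -m handwheel '[[[0,-4,0,-2,0],[0,-4,0,-1,0],[0,-4,0,0,0],[0,-4,0,0,0],[0,-4,0,0,0]]]'
python3 -m handwheel '[[[0,-4,0,0,0],[0,-4,0,0,0],[0,-4,0,0,0],[0,-4,0,0,0],[0,-4,0,0,0]]]'
python3 -c "
from cell import manip
s=manip.sense();print(s['joints'],s['time_s'])"
```

```text
time_s: 1.77
eef_pos: [0.6822, 0.361, 0.4908]
tool_rot: [-0.162, 0.987, -0.0, 0.002]
contact_force: [0.4, 2.3, 1.2]
width: 0.999
grip_force: 0.0
time_s: 2.18
eef_pos: [0.7249, 0.3535, 0.468]
tool_rot: [-0.144, 0.989, 0.017, 0.009]
contact_force: [0.0, -0.4, 0.4]
width: 1.004
grip_force: 0.0
[-0.63424459  0.90709789  1.16777389  0.26608266 -1.03998797  2.08505228
  1.49371311] 2.1833
```

```bash
cat > st.py <<'E'
from h import *
np.set_printoptions(precision=4,suppress=True)
s=manip.sense();M=R.from_quat(s["tool_rot"]).as_matrix()
print(s["time_s"],"pos",s["eef_pos"],"q",s["joints"],"\nX",M[:,0],"Y",M[:,1],"Z",M[:,2])
E
python3 st.py
python3 -m handwheel '[[[0,0,0,-4,0],[0,0,0,-4,0],[0,0,0,-4,0],[0,0,0,-4,0],[0,0,0,-4,0]]]' >/dev/null
python3 st.py
python3 -m handwheel '[[[0,0,0,-4,0],[0,0,0,-4,0],[0,0,0,-4,0],[0,0,0,-4,0],[0,0,0,-4,0]]]' >/dev/null
python3 st.py
```

```text
2.1833 pos [0.7249 0.3535 0.468 ] q [-0.6342  0.9071  1.1678  0.2661 -1.04    2.0851  1.4937] 
X [-0.9584 -0.2846 -0.0224] Y [-0.2852  0.9579  0.0318] Z [ 0.0125  0.0368 -0.9992]
2.6 pos [0.6906 0.3302 0.5384] q [-0.546   0.7382  0.3398  0.2561 -0.3113  2.0889  1.3883] 
X [-0.959  -0.2763 -0.0634] Y [-0.2793  0.9592  0.0441] Z [ 0.0486  0.06   -0.997 ]
3.0167 pos [0.6447 0.3034 0.651 ] q [-0.5293  0.5796  0.2136  0.2552 -0.1998  2.089   1.3699] 
X [-0.9416 -0.2632 -0.2099] Y [-0.2838  0.956   0.0743] Z [ 0.1811  0.1296 -0.9749]
```

```bash
python3 -m handwheel '[[[0,0,-4,0,0],[0,0,-4,0,0],[0,0,-4,0,0],[0,0,-4,0,0],[0,0,-4,0,0]]]' >/dev/null
python3 -m handwheel '[[[0,-1,-4,0,0],[0,-1,-4,0,0],[0,-1,-4,0,0],[0,-1,-4,0,0],[0,-1,-4,0,0]]]' >/dev/null
python3 st.py
python3 -m handwheel '[[[0,-1,0,-4,0],[0,-1,0,-4,0],[0,-1,0,-4,0],[0,-1,0,-4,0],[0,-1,0,-4,0]]]' >/dev/null
python3 st.py
```

```text
3.85 pos [ 0.7527 -0.0084  0.6086] q [-0.1231  0.7078  0.9719  0.2544 -0.9645  2.0841  1.8923] 
X [-0.9393 -0.2582 -0.226 ] Y [-0.281   0.9568  0.075 ] Z [ 0.1968  0.1339 -0.9712]
4.2667 pos [ 0.6755 -0.0143  0.7127] q [-0.0488  0.5035  0.3785  0.255  -0.4525  2.0891  1.8097] 
X [-0.913  -0.2417 -0.3287] Y [-0.2723  0.9609  0.0496] Z [ 0.3039  0.1348 -0.9431]
```

```bash
python3 -m handwheel '[[[0,-2,-1.5,-3.4,0],[0,-2,-1.5,-3.4,0],[0,-2,-1.5,-3.4,0],[0,-2,-1.5,-3.4,0],[0,-2,-1.5,-3.4,0]]]' >/dev/null
python3 st.py
python3 -m handwheel '[[[0,-2,-1,-3.4,0],[0,-2,-1,-3.4,0],[0,-2,-1,-3.4,0],[0,-2,-1,-3.4,0],[0,-2,-1,-3.4,0]]]' >/dev/null
python3 st.py
```

```text
4.6833 pos [ 0.6486 -0.0673  0.7678] q [-0.0524  0.4808  0.9879  0.2553 -0.9805  2.0891  1.9346] 
X [-0.8705 -0.2261 -0.4371] Y [-0.2615  0.965   0.0216] Z [ 0.4169  0.1331 -0.8991]
5.1 pos [ 0.6003 -0.0955  0.831 ] q [-0.0238  0.4133  1.219   0.2551 -1.2005  2.0891  1.9767] 
X [-0.8151 -0.2106 -0.5397] Y [-0.2439  0.9698 -0.0101] Z [ 0.5255  0.1234 -0.8418]
```

```bash
python3 -m handwheel '[[[0,0,-4,-1,0],[0,0,-4,-1,0],[0,-2,-2,-3,0],[0,-2,-2,-3,0],[0,-2,-2,-3,0]]]' >/dev/null
python3 st.py
python3 - <<'E'
from h import *
s=manip.sense();im=manip.read_camera("wrist");cv2.imwrite("pics/w1.png",im[:,:,::-1]);np.save("w1.npy",np.r_[s["eef_pos"],s["tool_rot"]])
E
```

```text
5.5167 pos [ 0.569  -0.2068  0.8494] q [ 0.2377  0.4258  1.3645  0.2556 -1.4951  2.089   2.1198] 
X [-0.7728 -0.1971 -0.6033] Y [-0.2174  0.9752 -0.0401] Z [ 0.5962  0.1002 -0.7965]
```

```bash
python3 -m handwheel '[[[0,2,1.5,3,0],[0,2,1.5,3,0],[0,2,1.5,3,0],[0,2,1.5,3,0],[0,2,1.5,3,0]]]' >/dev/null
python3 st.py
python3 -m handwheel '[[[0,2,1.5,3,0],[0,2,1.5,3,0],[0,2,1.5,3,0],[0,2,1.5,3,0],[0,2,1.5,3,0]]]' >/dev/null
python3 st.py
```

```text
5.9833 pos [ 0.5625 -0.173   0.8478] q [-0.4182  0.2034  1.3698  0.6379 -0.8566  1.8543  2.1594] 
X [-0.7275 -0.1614 -0.6668] Y [-0.1799  0.9828 -0.0416] Z [ 0.6621  0.0896 -0.7441]
6.4 pos [ 0.5507 -0.149   0.7745] q [-0.7885 -0.2174  0.8619  1.0075 -0.026   1.5777  1.8179] 
X [-0.7451 -0.0927 -0.6605] Y [-0.1429  0.9895  0.0223] Z [ 0.6515  0.111  -0.7505]
```

```bash
python3 -m handwheel '[[[0,2,1.5,3,0],[0,2,1.5,3,0],[0,2,1.5,3,0],[0,2,1.5,3,0],[0,2,1.5,3,0]]]' >/dev/null
python3 st.py
python3 -m handwheel '[[[0,2.4,1,3,0],[0,2.4,1,3,0],[0,2.4,1,3,0],[0,2.4,1,3,0],[0,2.4,1,3,0]]]' >/dev/null
python3 st.py
```

```text
6.8167 pos [ 0.562  -0.067   0.5951] q [-0.4842 -0.3724  0.4222  1.5758  0.0634  1.191   1.6708] 
X [-0.7472 -0.0911 -0.6584] Y [-0.1418  0.9896  0.024 ] Z [ 0.6493  0.1113 -0.7523]
7.2333 pos [ 0.5627 -0.0134  0.4037] q [-0.1517 -0.3715  0.1257  1.9971 -0.0726  0.8032  1.7151] 
X [-0.7483 -0.0896 -0.6573] Y [-0.1391  0.99    0.0235] Z [ 0.6486  0.109  -0.7533]
```

```bash
python3 -m handwheel '[[[0,2.5,0.7,3,0],[0,2.5,0.7,3,0],[0,2.5,0.7,3,0],[0,2.5,0.7,3,0],[0,1,0.3,1.2,-3]]]' >/dev/null
python3 st.py
python3 - <<'E'
from h import *
s=manip.sense();im=manip.read_camera("wrist");cv2.imwrite("pics/w2.png",im[:,:,::-1]);np.save("w2.npy",np.r_[s["eef_pos"],s["tool_rot"]])
E
```

```text
7.65 pos [0.5592 0.0227 0.2284] q [-0.1878 -0.2672  0.0884  2.2873 -0.0643  0.412   1.7107] 
X [-0.7444 -0.1426 -0.6524] Y [-0.1797  0.9837 -0.01  ] Z [ 0.6431  0.1098 -0.7578]
```

View pics/w2.png

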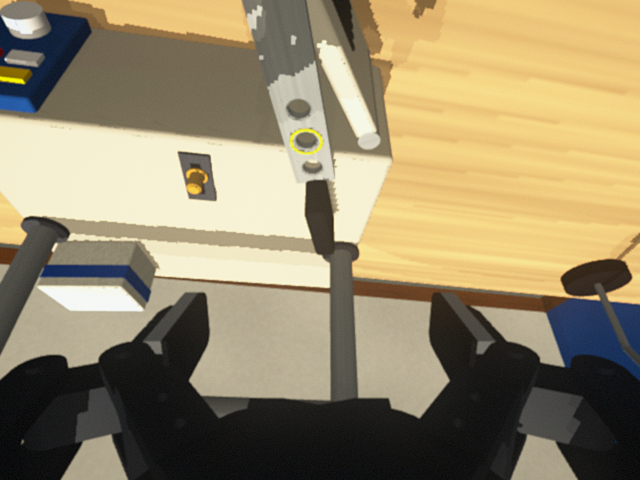

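The wrist view shows hole 2's ring at (306,141), holes 1 and 3 at (298,108) and (312,167), and the peg's top near (192,189). The grip runs from (316,183) to (325,252), and the open jaws sit below it in the picture.

Run:
```python
from h import *
np.set_printoptions(precision=4,suppress=True)
a=np.load("w2.npy");w=cam("wrist",dict(eef_pos=a[:3],tool_rot=a[3:]));t=cam("top")
f=lambda x,y:(275+x/3.5,150+y/3.5)
im=cv2.imread("pics/w2.png")
def cen(m,box):
    x0,y0,x1,y1=box;k=np.zeros(m.shape,bool);k[y0:y1,x0:x1]=1;k&=m;v,u=np.nonzero(k);return np.r_[u.mean(),v.mean()],len(u),(u.min(),u.max(),v.min(),v.max())
hsv=cv2.cvtColor(im,cv2.COLOR_BGR2HSV);H,S,V=cv2.split(hsv)
ring=cen((H>24)&(H<36)&(S>130)&(V>120),(280,115,330,165));print("ring",ring)
peg=cen((H<26)&(S>140),(180,155,213,197));print("peg",peg)
slot=cen((V<110),(172,145,222,205));print("slot",slot)
dark=cen((V<60),(295,180,345,258));print("dark",dark)
h2=ring[0]
print("h2 tri",tri((t,f(125,339)),(w,h2)),onz(w,h2,.121))
print("h1",onz(w,(298,108),.118),"h3",onz(w,(312,167),.118))
print("peg tri",tri((t,f(223,267)),(w,(192,188))),onz(w,(192,188),.126),"slot",onz(w,((dark and slot[2][0]+slot[2][1])/2,(slot[2][2]+slot[2][3])/2),.11))
Y=[onz(w,p,.11) for p in((383,158),)];print("corner fl",Y)
o=np.array([.6863,-.0593]);
G=np.r_[.6244,.0345,.142];print("proj grip c",proj(w,[.6244,.0345,.1325]),proj(w,[.6244,.0345,.15]),"peg base/top",proj(w,[.6205,-.0509,.11]),proj(w,[.6205,-.0509,.126]))
M=R.from_quat(a[3:]).as_matrix();print("to grasp cm",100*M.T@(G+.011*M[:,2]-a[:3]))
c=cv2.resize(im[130:270,160:370],None,fx=3.8,fy=3.8,interpolation=cv2.INTER_CUBIC);cv2.imwrite("pics/w2c.png",c)
```

```text
ring (array([305.7511, 140.1719]), 221, (np.int64(290), np.int64(322), np.int64(129), np.int64(153)))
peg (array([195.6091, 179.8297]), 417, (np.int64(186), np.int64(207), np.int64(168), np.int64(193)))
slot (array([197.0938, 168.8633]), 629, (np.int64(179), np.int64(215), np.int64(152), np.int64(199)))
dark (array([322.3488, 207.2791]), 129, (np.int64(306), np.int64(333), np.int64(181), np.int64(252)))
h2 tri (array([0.5708, 0.0152, 0.1174]), [np.float64(0.00017924879997819316), np.float64(0.00017924879997819923)]) [0.5676 0.015  0.121 ]
h1 [0.549  0.0079 0.118 ] h3 [0.5911 0.0225 0.118 ]
peg tri (array([ 0.6207, -0.0521,  0.1229]), [np.float64(0.0010227892539008466), np.float64(0.0010227892539008366)]) [ 0.6167 -0.0521  0.126 ] slot [ 0.6221 -0.0525  0.11  ]
corner fl [array([0.5825, 0.0673, 0.11  ])]
proj grip c [320.8353 218.4402] [320.6432 239.5611] peg base/top [199.1633 174.2307] [194.4949 192.056 ]
to grasp cm [ 0.6147  0.0804 11.9665]
```

View pics/w2c.png

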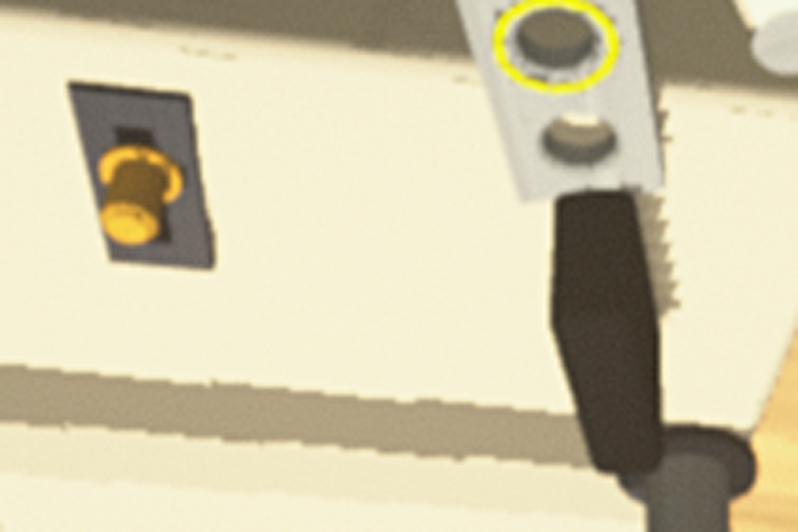

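Peg's top is at about (194.5,188.7), a few mm toward the front from the slot's middle, which agrees with the top view. Hole 2 measures 117–120 mm high and the peg's top about 123 mm, both matching the given sizes. Going in to grasp.

```bash
python3 -m handwheel '[[[0,0.3,0.1,3,-5],[0,0.2,0,3,0],[0,0.1,0,3,0],[0,0,0,2,0],[0,0,0,1,0]]]'
python3 st.py
python3 -m handwheel '[[[1,0,0,0,0],[1,0,0,0,0],[1,0,0,0,0],[1,0,0,0,0],[1,0,0,0,0]]]'
python3 -m handwheel '[[[1,0,0,0,0],[1,0,0,0,0],[1,0,0,0,0]]]'
python3 st.py
```

```text
time_s: 8.12
eef_pos: [0.6367, 0.0352, 0.1392]
tool_rot: [-0.127, 0.928, 0.011, 0.351]
contact_force: [-0.9, 0.2, 0.3]
width: 1.001
grip_force: 0.0
8.1167 pos [0.6367 0.0352 0.1392] q [-0.3022  0.0379  0.206   2.241  -0.3429  0.1568  2.0621] 
X [-0.7222 -0.2272 -0.6533] Y [-0.2428  0.9677 -0.0681] Z [ 0.6477  0.1095 -0.754 ]
time_s: 8.53
eef_pos: [0.6359, 0.0346, 0.1421]
tool_rot: [-0.126, 0.927, 0.011, 0.352]
contact_force: [-0.2, 0.8, 0.5]
width: 0.302
grip_force: 0.0
time_s: 8.78
eef_pos: [0.6346, 0.0337, 0.1401]
tool_rot: [-0.126, 0.928, 0.011, 0.35]
contact_force: [-6.8, -3.0, 1.1]
width: 0.148
grip_force: 57.5
8.7833 pos [0.6346 0.0337 0.1401] q [-0.2993  0.0319  0.2053  2.2445 -0.3369  0.1592  2.0578] 
X [-0.7225 -0.2264 -0.6532] Y [-0.2419  0.9679 -0.068 ] Z [ 0.6476  0.1089 -0.7541]
```

```bash
cat > plan.py <<'E'
from h import *
from scipy.optimize import brentq,fsolve
np.set_printoptions(precision=4,suppress=True)
hinge=np.array([.5763,.0561]);yaw=.0428
def sw(a): return hinge+.13*np.array([-np.sin(a)*np.cos(yaw)+np.cos(a)*np.sin(yaw),-np.sin(a)*np.sin(yaw)-np.cos(a)*np.cos(yaw)])
def inv(G,r):  # door angle and stay heading (world) from grasp point
    a=brentq(lambda a:np.linalg.norm(G-sw(a))-r,.2,1.25);d=G-sw(a);return a,np.arctan2(d[1],d[0])
def door(peg): return brentq(lambda a:np.linalg.norm(peg-sw(a))-.107,.2,1.1)
E
python3 - <<'E'
from plan import *
s=manip.sense();M=R.from_quat(s["tool_rot"]).as_matrix();G=s["eef_pos"]-.011*M[:,2]
print("sw(1.0)",sw(1.0))
r=np.linalg.norm(G[:2]-[.4687,-.0186]);print("r",r,"now",inv(G[:2],r))
for px in(.616,.619,.6205):
    peg=np.array([px,-.0515]);a=door(peg);d=(peg-sw(a))/.107;Gf=sw(a)+d*r;print(px,"a",a,"sw",sw(a),"head",np.arctan2(d[1],d[0]),"Gf",Gf,"delta",Gf-G[:2])
    if px==.619:
        for k in np.linspace(0,1,6):print(k,inv(G[:2]+k*(Gf-G[:2]),r))
E
python3 -m handwheel '[[[1,-0.4,0,-0.4,0],[1,-0.4,0,-0.5,0],[1,-0.4,0,-0.5,0],[1,-0.4,-0.1,-0.5,0],[1,0,0,0,0]]]'
python3 st.py
```

```text
sw(1.0) [ 0.47   -0.0188]
r 0.16679772690787037 now (1.0318303530979418, np.float64(0.2909218241451867))
0.616 a 0.5863881216257522 sw [ 0.5091 -0.0552] head 0.03422714597692595 Gf [ 0.6758 -0.0495] delta [ 0.0483 -0.082 ]
0.619 a 0.5589571393812219 sw [ 0.5121 -0.057 ] head 0.051086583625685515 Gf [ 0.6787 -0.0484] delta [ 0.0512 -0.081 ]
0.0 (1.0318303530979418, np.float64(0.2909218241451867))
0.2 (0.9144065331960358, np.float64(0.2662384247235649))
0.4 (0.8181991676752618, np.float64(0.22285576486340536))
0.6000000000000001 (0.7298142091563492, np.float64(0.17075971094362136))
0.8 (0.6442655317618156, np.float64(0.11313517164368185))
1.0 (0.5589571393812246, np.float64(0.05108658362568436))
0.6205 a 0.5453207280542236 sw [ 0.5137 -0.0578] head 0.059177202061549763 Gf [ 0.6802 -0.048 ] delta [ 0.0527 -0.0805]
time_s: 9.2
eef_pos: [0.631, 0.0331, 0.1617]
tool_rot: [-0.126, 0.929, 0.011, 0.347]
contact_force: [-11.0, -7.5, -5.6]
width: 0.145
grip_force: 58.9
9.2 pos [0.631  0.0331 0.1617] q [-0.3176 -0.0121  0.2198  2.228  -0.1933  0.222   1.9167] 
X [-0.7277 -0.2269 -0.6473] Y [-0.2419  0.968  -0.0673] Z [ 0.6418  0.1076 -0.7593]
```

```bash
python3 -m handwheel '[[[1,-0.3,-1.1,0.2,1],[1,-0.3,-1.1,0.2,1],[1,-0.3,-1.1,0.2,1],[1,-0.3,-1.1,0.2,1.5],[1,-0.3,-1.1,0.2,1.5]]]'
python3 - <<'E'
from plan import *
exec(open("st.py").read())
G=s["eef_pos"]-.011*M[:,2];print("G",G,"yhead",np.arctan2(-M[0,1],M[1,1]))
D=np.r_[[.6787,-.0484]-G[:2],0];print("tool cm",100*M.T@D)
E
```

```text
time_s: 9.62
eef_pos: [0.6624, -0.0158, 0.1679]
tool_rot: [-0.077, 0.934, 0.03, 0.348]
contact_force: [-4.0, -2.7, -5.5]
width: 0.149
grip_force: 58.5
9.6167 pos [ 0.6624 -0.0158  0.1679] q [-0.2454  0.0501  0.2767  2.155  -0.5465  0.2714  2.2404] 
X [-0.7458 -0.1236 -0.6546] Y [-0.1648  0.9863  0.0015] Z [ 0.6454  0.1091 -0.756 ]
G [ 0.6553 -0.017   0.1762] yhead 0.16560490077659717
tool cm [-1.3574 -3.483   1.1682]
```

```bash
python3 -m handwheel '[[[1,-0.3,-0.9,0.2,2],[1,-0.3,-0.9,0.2,2],[1,-0.3,-0.9,0.2,2],[1,-0.2,-0.8,0.2,2],[1,0,0,0,0]]]'
python3 - <<'E'
from plan import *
exec(open("st.py").read())
G=s["eef_pos"]-.011*M[:,2];print("G",G,"yhead",np.arctan2(-M[0,1],M[1,1]))
im=manip.read_camera("wrist")[:,:,::-1];cv2.imwrite("pics/w3.png",im);np.save("w3.npy",np.r_[s["eef_pos"],s["tool_rot"]])
cv2.imwrite("pics/t3.png",manip.read_camera("top")[:,:,::-1])
t3=cv2.imread("pics/t3.png")
o=np.zeros((480,800,3),np.uint8);o[:,:400]=im[:,140:540] if 0 else im[:480,120:520]
o[:,400:]=cv2.resize(t3[180:300,290:390],(400,480),interpolation=cv2.INTER_CUBIC);cv2.imwrite("pics/c3.png",o)
E
```

```text
time_s: 10.03
eef_pos: [0.6823, -0.0495, 0.1699]
tool_rot: [-0.011, 0.936, 0.053, 0.347]
contact_force: [1.1, -0.5, -3.2]
width: 0.148
grip_force: 62.4
10.0333 pos [ 0.6823 -0.0495  0.1699] q [-0.1829  0.098   0.2925  2.1034 -0.7012  0.312   2.2963] 
X [-0.7587  0.0161 -0.6513] Y [-0.0578  0.9941  0.0918] Z [ 0.6489  0.1073 -0.7532]
G [ 0.6752 -0.0507  0.1782] yhead 0.05808287192938675
```

View pics/c3.png

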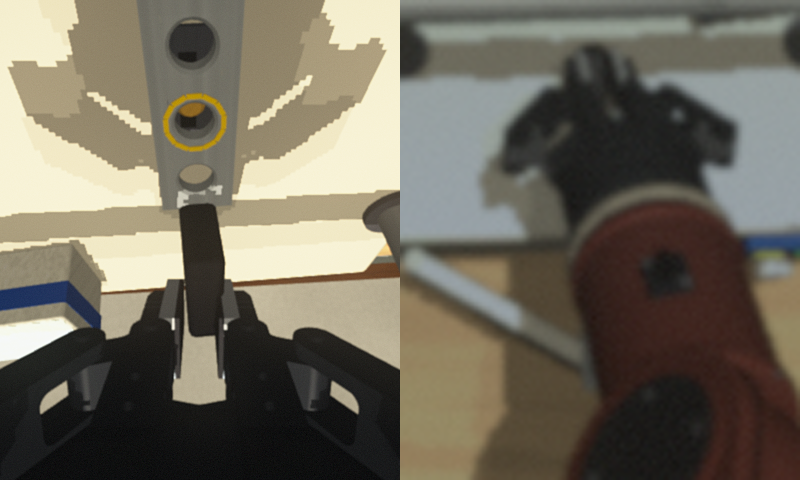

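The wrist view shows the peg's orange top through the ringed hole at about full-image (310,107), with the ring's centre near (315,121). So the hole is nearly over the peg, and I'll compute the offset.

Run:
```python
from plan import *
a=np.load("w3.npy");w=cam("wrist",dict(eef_pos=a[:3],tool_rot=a[3:]))
im=cv2.imread("pics/w3.png");H,S,V=cv2.split(cv2.cvtColor(im,cv2.COLOR_BGR2HSV))
m=((H>14)&(H<36)&(S>120)&(V>90)).astype(np.uint8);m[:,:275]=0;m[:,355:]=0;m[:85]=0;m[160:]=0
n,L,st,c=cv2.connectedComponentsWithStats(m)
for i in range(1,n):
    if st[i,4]>15:print(st[i],c[i],np.median(im[L==i],0))
for z in(.134,.137,.140):
    print(z,"h2",onz(w,(315,121.5),z),"h1",onz(w,(312,43),z-.022*.17),"h3",onz(w,(316,176),z+.022*.17))
print("peg expect px",proj(w,[.617,-.0521,.126]),proj(w,[.6205,-.051,.126]),"pegvis",onz(w,(310,107),.126))
print("sw(.559)",sw(.559))
cr=cv2.resize(im[85:160,275:355],None,fx=7,fy=7,interpolation=cv2.INTER_CUBIC);cv2.imwrite("pics/w3c.png",cr)
```

```text
[ 283   93   64   59 1025] [314.3795 120.8956] [ 19. 143. 179.]
[299 103  26  14 260] [311.7231 109.1462] [ 35. 101. 140.]
0.134 h2 [ 0.6189 -0.0516  0.134 ] h1 [ 0.5966 -0.0531  0.1303] h3 [ 0.6391 -0.0506  0.1377]
0.137 h2 [ 0.6165 -0.0519  0.137 ] h1 [ 0.595  -0.0534  0.1333] h3 [ 0.6359 -0.051   0.1407]
0.14 h2 [ 0.6141 -0.0523  0.14  ] h1 [ 0.5934 -0.0537  0.1363] h3 [ 0.6328 -0.0514  0.1437]
peg expect px [311.4467 100.0193] [314.3946 109.355 ] pegvis [ 0.6196 -0.0525  0.126 ]
sw(.559) [ 0.5121 -0.057 ]
```

View pics/w3c.png

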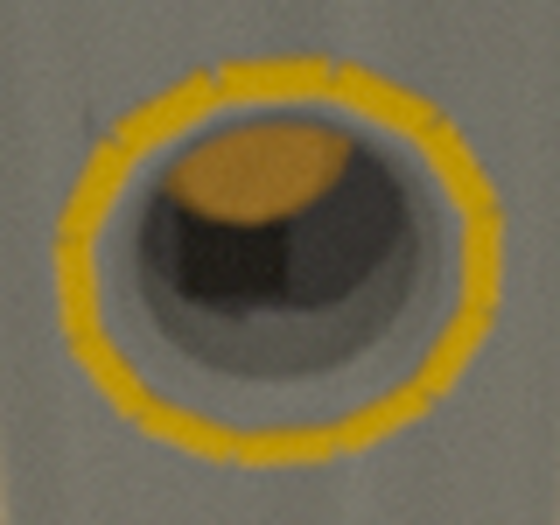

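```bash
python3 -m handwheel '[[[1,0.2,0,0.4,0],[1,0.2,-0.1,0.4,0],[1,0,0,0.15,0],[1,0,0,0,0]]]'
cat > look.py <<'E'
import sys
from plan import *
exec(open("st.py").read())
G=s["eef_pos"]-.011*M[:,2];print("G",G,"F",s["contact_force"])
im=manip.read_camera("wrist")[:,:,::-1].copy();w=cam("wrist",s);k=sys.argv[1];cv2.imwrite(f"pics/w{k}.png",im)
H,S,V=cv2.split(cv2.cvtColor(im,cv2.COLOR_BGR2HSV))
m=((H>14)&(H<36)&(S>120)&(V>90)).astype(np.uint8);m[:,:250]=0;m[:,380:]=0;m[170:]=0
n,L,st,c=cv2.connectedComponentsWithStats(m)
for i in range(1,n):
    if st[i,4]>15:print(st[i],c[i])
print("peg px",proj(w,[.619,-.0521,.126]))
E
python3 look.py 4
```

```text
time_s: 10.47
eef_pos: [0.6855, -0.0468, 0.1603]
tool_rot: [-0.013, 0.936, 0.054, 0.347]
contact_force: [-1.3, -2.3, 0.6]
width: 0.144
grip_force: 64.4
10.4667 pos [ 0.6855 -0.0468  0.1603] q [-0.1688  0.1186  0.2749  2.1047 -0.7563  0.2969  2.3511] 
X [-0.7584  0.0127 -0.6516] Y [-0.062   0.9939  0.0915] Z [ 0.6488  0.1097 -0.753 ]
G [ 0.6784 -0.048   0.1686] F [-1.2554 -2.3023  0.563 ]
[ 278   95   67   59 1067] [311.015  122.9419]
[291 105  31  23 537] [306.6983 115.9367]
peg px [306.2359 116.515 ]
```

```bash
cat >> look.py <<'E'
z=.118+.107*(G[2]-.1484)/.167
ii=max(range(1,n),key=lambda i:st[i,4]);b=st[ii];p=(b[0]+b[2]/2-.5,b[1]+b[3]/2-.5)
up=3e-3*np.array([-np.sin((z-.118)/.107),0,1])
h=onz(w,p,z+.003)-up;print("ring px",p,"hole",h)
d=np.r_[.619-h[0]-(.107-np.sqrt(.107**2-(z-.118)**2)),-.0521-h[1],0];print("err world mm",1e3*d,"tool cm",100*M.T@d)
E
python3 look.py 5
```

```text
10.5167 pos [ 0.6856 -0.047   0.1605] q [-0.1688  0.1183  0.2753  2.1046 -0.7558  0.2972  2.3505] 
X [-0.7583  0.013  -0.6518] Y [-0.0616  0.9939  0.0916] Z [ 0.649   0.1096 -0.7529]
G [ 0.6784 -0.0482  0.1688] F [-1.2511 -1.6372  0.273 ]
[ 278   95   67   59 1062] [310.8475 122.9143]
[292 105  30  23 532] [307.062  115.7556]
peg px [306.7118 115.9861]
ring px (np.float64(311.0), np.float64(124.0)) hole [ 0.6158 -0.0516  0.1311]
err world mm [ 2.4061 -0.4877  0.    ] tool cm [-0.1831 -0.0633  0.1508]
```

```bash
python3 -m handwheel '[[[1,0.1,-0.1,0.45,0],[1,0.1,-0.05,0.4,0],[1,0,0,0,0],[1,0,0,0,0]]]' | tail -3
python3 look.py 6
```

```text
contact_force: [-0.9, -1.2, 1.0]
width: 0.145
grip_force: 63.5
10.9 pos [ 0.6896 -0.0478  0.1525] q [-0.1515  0.139   0.2597  2.1011 -0.8037  0.2872  2.3977] 
X [-0.7585  0.0138 -0.6515] Y [-0.0609  0.9939  0.0919] Z [ 0.6488  0.1094 -0.7531]
G [ 0.6825 -0.049   0.1608] F [-0.8968 -1.1836  0.9627]
[ 277   96   69   58 1108] [310.8258 123.3412]
[294 105  35  30 810] [310.6284 119.1432]
peg px [311.9974 122.3631]
ring px (np.float64(311.0), np.float64(124.5)) hole [ 0.6176 -0.0527  0.1259]
err world mm [1.1351 0.5818 0.    ] tool cm [-0.0853  0.0509  0.08  ]
```

```bash
python3 -m handwheel '[[[1,0.12,-0.03,0.3,0],[1,0.12,-0.03,0.3,0],[1,0,0,0,0],[1,0,0,0,0]]]' | tail -3
python3 look.py 7
```

```text
contact_force: [-2.2, -1.0, -0.2]
width: 0.148
grip_force: 62.3
11.2833 pos [ 0.6917 -0.0477  0.1461] q [-0.1377  0.1529  0.2454  2.1009 -0.8399  0.2782  2.4337] 
X [-0.7587  0.0139 -0.6513] Y [-0.0608  0.9939  0.092 ] Z [ 0.6486  0.1094 -0.7532]
G [ 0.6845 -0.049   0.1544] F [-2.2219 -1.0211 -0.2124]
[ 276   95   71   59 1148] [310.7962 122.946 ]
[ 291  105   40   39 1199] [311.6814 123.5038]
peg px [313.9929 131.9851]
ring px (np.float64(310.5), np.float64(124.0)) hole [ 0.6175 -0.053   0.1218]
err world mm [1.4675 0.8965 0.    ] tool cm [-0.1101  0.0802  0.105 ]
```

```bash
python3 -m handwheel '[[[1,0.13,-0.03,0.3,0],[1,0.13,-0.03,0.3,0],[1,0,0,0,0],[1,0,0,0,0]]]' | tail -3
python3 look.py 8
```

```text
contact_force: [-4.8, -0.1, 3.5]
width: 0.144
grip_force: 62.4
11.6667 pos [ 0.6936 -0.0472  0.1401] q [-0.1225  0.1659  0.2291  2.1007 -0.8771  0.2697  2.4704] 
X [-0.7586  0.0142 -0.6514] Y [-0.0611  0.9938  0.0929] Z [ 0.6487  0.1103 -0.753 ]
G [ 0.6865 -0.0484  0.1484] F [-4.8056 -0.0826  3.4587]
[ 275  101   73   58 2661] [311.1702 129.6528]
peg px [314.0907 141.9413]
ring px (np.float64(311.0), np.float64(129.5)) hole [ 0.6193 -0.0525  0.118 ]
err world mm [-0.2841  0.3562  0.    ] tool cm [ 0.0221  0.0371 -0.0145]
```

Run:
```python
import cv2
cv2.imwrite("pics/w8c.png",cv2.resize(cv2.imread("pics/w8.png")[60:360,220:420],None,fx=2,fy=2))
```

```text
(no output)
```

View pics/w8c.png

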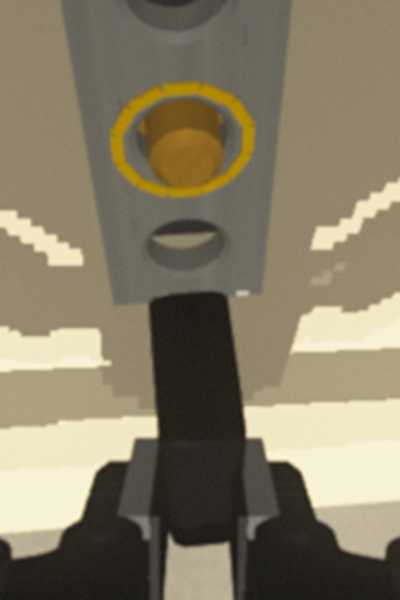

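The crop shows the peg standing up through the ringed hole at about (185,150). I'll press lightly, then release and back out along the tool axis.

```bash
python3 -m handwheel '[[[1,0.08,0,0.1,0],[1,0.05,0,0.05,0],[1,0,0,0,0]]]' | sed -n 2,4p
python3 -m handwheel '[[[0.6,0,0,0,0],[0.6,0,0,0,0],[0.3,0,0,0,0],[0,0,0,0,0],[0,0,0,0,0]]]'
python3 -m handwheel '[[[0,0,0,0,0],[0,0,0,-0.5,0],[0,0,0,-1.5,0],[0,0,0,-3,0],[0,0,0,-3,0]]]'
python3 look.py 9
```

```text
eef_pos: [0.6938, -0.0471, 0.1388]
tool_rot: [-0.013, 0.936, 0.054, 0.348]
contact_force: [-8.3, 0.3, 8.2]
time_s: 12.38
eef_pos: [0.6938, -0.0473, 0.1382]
tool_rot: [-0.013, 0.936, 0.054, 0.347]
contact_force: [-0.4, 0.0, -0.4]
width: 0.81
grip_force: 0.0
time_s: 12.8
eef_pos: [0.6406, -0.0565, 0.1979]
tool_rot: [-0.012, 0.937, 0.054, 0.346]
contact_force: [-0.3, 0.6, 0.7]
width: 0.998
grip_force: 0.0
12.8 pos [ 0.6406 -0.0565  0.1979] q [-0.2061 -0.0293  0.3262  2.1595 -0.5281  0.3616  2.1548] 
X [-0.7601  0.0141 -0.6497] Y [-0.06    0.994   0.0918] Z [ 0.6471  0.1087 -0.7546]
G [ 0.6335 -0.0577  0.2062] F [-0.3412  0.5693  0.7006]
[296 124  41  32 767] [316.2712 139.0482]
peg px [318.1262 144.9506]
ring px (np.float64(316.0), np.float64(139.5)) hole [ 0.5888 -0.0575  0.155 ]
err world mm [23.5406  5.4276  0.    ] tool cm [-1.7816  0.3982  1.5823]
```

Now retreat fully (back along the tool axis, then up) and check with the wrist and top views.

```bash
python3 -m handwheel '[[[0,0,0,-3,0],[0,0,0,-4,0],[0,0,0,-4,0],[0,0,0,-4,0],[0,0,0,-2,0]]]' | sed -n 1,4p
python3 - <<'E'
from plan import *
exec(open("st.py").read())
im=manip.read_camera("wrist")[:,:,::-1].copy();w=cam("wrist",s);cv2.imwrite("pics/w10.png",im)
sc=manip.read_camera("scene")[:,:,::-1]
sw_=sw(.552)
for nm,X in(("hole2",[.619,-.052,.121]),("h3@",[.641,-.051,.121])):print(nm,proj(w,X))
o=np.zeros((480,800,3),np.uint8);o[:,:400]=im[:,140:540] ;o[:,400:]=cv2.resize(sc[190:350,200:360],(400,480),interpolation=cv2.INTER_CUBIC);cv2.imwrite("pics/c10.png",o)
E
```

```text
time_s: 13.27
eef_pos: [0.5323, -0.0749, 0.327]
tool_rot: [-0.013, 0.936, 0.053, 0.348]
contact_force: [0.3, -0.2, 2.5]
13.2667 pos [ 0.5323 -0.0749  0.327 ] q [ 0.0366 -0.3816  0.1395  2.1572 -0.277   0.6974  1.9342] 
X [-0.7581  0.0132 -0.652 ] Y [-0.0611  0.994   0.0912] Z [ 0.6493  0.109  -0.7527]
hole2 [318.2301 134.0606]
h3@ [317.9189 152.2374]
```

View pics/c10.png

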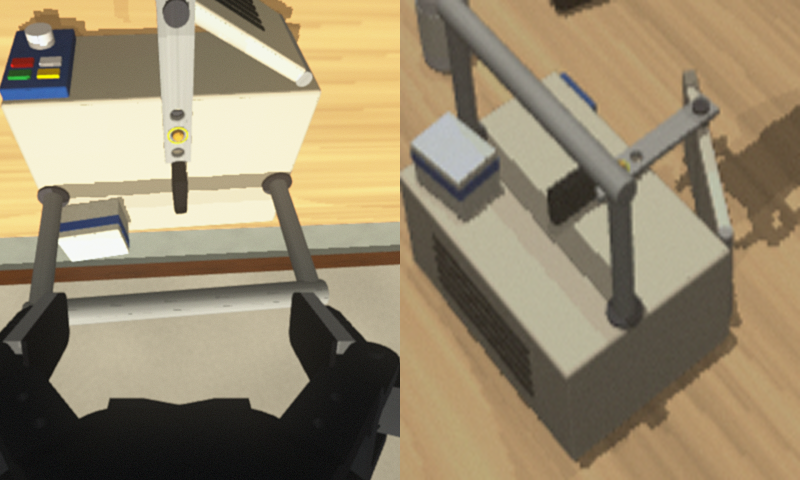

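The wrist view shows the ring around the peg at full-image (318,135). The prediction for a bar lying fully down was (318,134). The scene view shows the bar level, the carton and rail undisturbed, and the gripper clear. I'll ease off the joint-2 limit and hand in.

```bash
python3 -m handwheel '[[[0,0,0,1,0],[0,0,0,1,0],[0,0,0,0,0],[0,0,0,0,0]]]' | sed -n 1,4p
python3 -c "
from cell import manip
s=manip.sense();print(s['joints'][1]);print(manip.sign_off())"
```

```text
time_s: 13.7
eef_pos: [0.5461, -0.0708, 0.3073]
tool_rot: [-0.014, 0.937, 0.055, 0.346]
contact_force: [0.6, -0.5, 0.4]
-0.33776380124916516
the job is handed in; nothing more can be done
None
```

The door is drawn in and held ajar with the stay's middle hole down over the peg, the gripper is clear, and the job was handed in at 13.7 s; on the way out joint 2 briefly read -0.3816 against its stated limit of -0.38 (possibly just rounding) before I moved it back.

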